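# Index the die turret and lock it

## Robot

A 7-joint arm with a two-finger parallel gripper is mounted at the origin on the work surface. World frame = base frame: x ahead of the robot, y to its left, z up, the work surface at z = 0. Lengths are in m, angles in rad, forces in N, time in s.
With the tool pointing down it reaches from about 0.425 to 0.875 m from the base axis. Payload 9.9 kg.
Tool frame: the origin (TCP) lies midway between the tips of the shut fingers; the grasp point (between the pads) lies 19 mm behind it; z points along the fingers, y is the direction in which the jaws open and shut (so a half turn about z gives the same grasp; the last joint's range is limited). The gripper opens to 85 mm and grips with 20 to 120 N. Pads are 22 mm wide; open, the fingers measure 114 mm over their backs; the gripper's body (76 mm by 85 mm) begins 54 mm behind the grasp point. The pads swing forward as they close: fully open they stand 13 mm farther back than shut.
Start: joints at [-1.213, 0.576, 0.025, 1.437, -0.015, 1.129, -0.057], TCP at [0.289, 0.61, 0.231] pointing down, gripper open.
Joint ranges: [-2.76, 2.76], [-0.34, 2.15], [-1.52, 1.57], [0.19, 2.46], [-1.09, 4.23], [0.17, 1.99], [-2.82, 2.82]. Speed limits (rad/s): [2.22, 2.22, 3.01, 3.01, 3.14, 3.14, 3.14].

## Interface

Orientations are given as a unit quaternion [w, x, y, z].
In Python, from rig import bot gives the robot as it stands.
- The arm moves only by the tool apply_moves, never from a script. Its argument "rows" is one flat list of numbers, 7 for each row, row after row: the gripper's target within -1 to 1 (fully open at 1, half-way at 0, shut at -1), then the shift along the tool's x, y, z in cm, then the turn, a rotation vector about the tool's x, y, z in degrees. A call has 1 to 10 rows; each row is the pose to reach, as a shift and turn from the pose commanded when the call began, along the tool's axes at that moment; what a row does not reach only later rows make up. A row lasts 1/12 s, in which the tool goes at most 41.7 mm and 7.16 degrees, less where a joint would pass 70% of its speed; a pose out of reach is approached as far as the arm can. A call with a gripper value outside its range is refused whole. The fingers move at their own pace and stop on an object; the grip force is fixed at half the most. Time passes only in rows, so rows that repeat a pose let the fingers close. It gives the time, the measured TCP pose, the force and the opening at its end, in the units of the state.
- bot.state(): the state, without advancing time (a new reading comes with each control period).
- bot.get_image(name): name is "side" or "top"; returns (picture, depth): 480x640x3 uint8, blue, green, red; 480x640 float32, m along the optical axis (not along the pixel's ray), 0 where there is no reading.
- bot.get_calibration(name): a dict with "fx", "fy", "cx", "cy" (pixels), "view" (4x4, takes a point from world to camera coordinates). Camera axes: x right, y down, z forward; pixel columns grow to the right and rows downward; lengths in m; the calibration is good to about 2 mm. A picture is of the moment at which its call begins. get_calibration takes no time and is no camera call.
- bot.finish_job(): hands the job in, once; it reports no verdict.
Trained networks look in the newest picture that a camera, given by its name, has taken for a name from the list of things; names that differ only in an ending like _2 or _b are one class to them, and where a whole thing is asked for, a point or a joint stands for the part that bears it (a point fixed in the world has none). Each returns a list of dicts, best first, with "p" (0 to 1); they miss things now and then, are a little off and sometimes report something else, mostly with a low value. They report only what shows in the picture. A call takes as long as a camera call.
- bot.trace(camera, query): "region" (480x640 bool, what is visible of it) and "bbox" ([left, top, width, height] in pixels, round what is visible of it).
- bot.pinpoint(camera, query): "position" ([row, column] in pixels: a listed point, or the origin of a listed thing).
The state is a dict: "clock": time; "joint_positions": joint angles; "qd": joint speeds; "joint_torque": joint torques, N m; "tool_pos": TCP position; "eef_rot": TCP orientation; "contact_force": force on the tool from outside, world axes, zero at the start; "moment": the same for the moment, N m; "opening": opening from 0.0 (shut) to 1.0 (fully open).
Only numpy, scipy, OpenCV 4.12 (cv2) and the standard library are available. Lean on these libraries where they do the work, as an engineer would, in place of code of your own. Each camera call takes 0.05 s, during which the arm holds its last target.

## Task

With a fingertip, push on the spokes of the die turret to turn it until the red die stands over the steel anvil that the yellow arrow points at. Only then press the green locking pin fully down, and leave turret and pin like that. Push and press only: pull or lift nothing, and leave the bobbin, jar, spool and hammer where they are.

Things in the scene. Friction and masses are not known exactly. Their poses are not given: they have to be found in the camera images.
- jig: Eyelet-setting jig fixed to the bench: grey plate 260 x 260 x 12 mm with a 70 mm wide tongue reaching 172 mm from the centre along +x. Origin: centre of the plate's underside, on the bench and on the turret's upright axis. x runs from that axis over the anvil and along the yellow arrow, z is up. Under the spokes the plate (12 mm high) is clear but for the anvil and the turret's bearing.
- turret (a joint): Turn of the turret, rad: 0 (or 6.283, a whole turn) when the red die is over the anvil; positive is anticlockwise from above. No stops, turns either way; about 0.15 N m of friction (2 to 3 N at a spoke); stays where it is left. Four spokes at right angles; anticlockwise from above their dies are red, brass, blue, black.
- hub (a point): Middle of the turret's hub at spoke height, 50 mm above the bench. Hub 44 mm across, top 74 mm above the bench, on a disc 80 mm across at 34 to 42 mm height, over a fixed bearing 68 mm across. Spokes: round steel bars 12 mm thick, axis 50 mm above the bench, bare from 22 to 87 mm from the turret's axis.
- red_die (a point): Middle of the red die, on its upright axis at spoke height (50 mm above the bench), 100 mm from the turret's axis. All four dies: coloured holder 26 mm across from 38 to 68 mm above the bench, with a steel nose 18 mm across below it, down to 24 mm. Outermost part of the turret: 113 mm from its axis.
- anvil (a point): Point straight above the middle of the anvil, 50 mm above the bench: where the middle of the red die must come. The anvil is a steel disc 32 mm across, its top 20 mm above the bench, centre 100 mm from the turret's axis. The yellow arrow lies on the plate from 118 to 167 mm from that axis and points inwards at the anvil.
- lock_pin (a joint): Locking pin's travel, m: 0 as found (up), grows as it is pressed, stop at 0.012 (fully down); it can also be pulled up, to -0.015, which must not be done. Stiff fit: about 4 N to move at any height, stays where it is left, no spring. In this scene it does not block the turret.
- pin_top (a point): Centre of the top of the pin's green round head (22 mm across, 8 mm high): 54 mm above the bench when up, 42 mm when fully down. The pin stands upright in a fixed collar 28 mm across (top 32 mm above the bench) at the plate corner x = y = 105 mm of the jig, outside the turret's sweep.
- bobbin: Loose bobbin of orange thread with wooden ends, 28 mm across, 32 mm high, standing on the plate near the corner x = 108, y = -108 mm of the jig; origin at the centre of its underside. Leave alone.
- jar: Loose amber glass jar with a black cap, 56 mm across, 75 mm high, standing on the bench beside the plate; origin at the centre of its underside. Leave alone.
- spool: Loose spool of blue thread with white ends, 52 mm across, 65 mm high, standing on the bench near the plate; origin at the centre of its underside. Leave alone.
- hammer: Loose hammer, 220 mm long, lying on the bench beside the plate; origin under its middle, x along the handle towards the head. Leave alone.

How it is judged:
By the outcome, as a careful person would: the job done as asked, in the order asked, and still so for the second after the job is handed in, with the robot touching nothing.
It also fails if it takes over 48 s, if anything falls off the work surface, if the arm or the gripper's body presses on something with over 40 N, if the wrist force passes 120 N, or if a joint passes its speed limit or range.

## Working session

There is one attempt and no reset: what is moved stays moved. The work goes in short steps, Python scripts to look and compute and a tool call to move; the robot and the scene stay as the last step left them, time stands still between calls to the robot, and variables do not carry over. Pictures are saved under pics/ and viewed, and the job is handed in when it is done.

Besides the shell and the picture viewer there is one more tool, called after "Emit:" by a JSON object that holds its "fn" and its "kwargs". apply_moves: Moves the arm, as the interface text tells. Its arguments: {"type":"object","properties":{"rows":{"type":"array"}},"required":["rows"]}

```bash
mkdir -p pics
cat > h.py <<'E'
import numpy as np, cv2, json
from rig import bot
def grab(n,tag):
    im,d=bot.get_image(n); cv2.imwrite(f'pics/{tag}_{n}.png',im); return im,d
def atz(n,rc,z):
    c=bot.get_calibration(n);V=np.array(c['view']);R=V[:3,:3];t=V[:3,3]
    ray=R.T@np.array([(rc[1]-c['cx'])/c['fx'],(rc[0]-c['cy'])/c['fy'],1]);o=-R.T@t
    return o+ray*(z-o[2])/ray[2]
def proj(n,p):
    c=bot.get_calibration(n);V=np.array(c['view']);q=V[:3,:3]@np.array(p)+V[:3,3]
    return [c['fy']*q[1]/q[2]+c['cy'],c['fx']*q[0]/q[2]+c['cx']]
E
python3 - <<'E'
from h import *
s=bot.state();print({k:np.round(v,3).tolist() for k,v in s.items()})
for n in('top','side'):
    grab(n,'a')
    for q,z in(('hub',.05),('red_die',.05),('anvil',.05),('pin_top',.054),('jig',0),('bobbin',.012),('jar',0),('spool',0),('hammer',0)):
        for r in bot.pinpoint(n,q)[:1]: print(n,q,round(r['p'],2),np.round(r['position'],1),np.round(atz(n,r['position'],z),4))
print(bot.state()['clock'])
E
```

```text
{'clock': 0.0, 'joint_positions': [-1.213, 0.577, 0.025, 1.438, -0.015, 1.129, -0.056], 'qd': [-0.001, 0.002, -0.0, -0.0, -0.002, -0.001, 0.0], 'joint_torque': [0.0, -76.576, 2.25, -28.597, 0.015, 0.013, 0.0], 'tool_pos': [0.288, 0.61, 0.23], 'eef_rot': [-0.0, 0.219, 0.976, -0.001], 'contact_force': [0.5, 0.434, 0.533], 'moment': [0.007, 0.015, 0.009], 'opening': 1.001}
top hub 0.79 [261.1 356.6] [ 0.5441 -0.0407  0.05  ]
top red_die 0.79 [310.1 328.9] [0.4625 0.0091 0.05  ]
top anvil 0.68 [203.2 354.6] [ 0.6459 -0.0414  0.05  ]
top pin_top 0.41 [205.4 294.5] [0.6438 0.0635 0.054 ]
top jig 0.86 [261.8 352.1] [ 0.5491 -0.0368  0.    ]
top bobbin 0.5 [204.9 408.7] [ 0.6497 -0.1435  0.012 ]
top jar 0.76 [148.4 390.6] [ 0.7638 -0.1183  0.    ]
top spool 0.78 [236.3 245.2] [0.6015 0.1578 0.    ]
top hammer 0.58 [226.5 472. ] [ 0.6087 -0.26    0.    ]
side hub 0.82 [282.2 291. ] [ 0.5403 -0.0388  0.05  ]
side red_die 0.75 [269.7 240.9] [0.4644 0.0066 0.05  ]
side anvil 0.8 [274.1 356.6] [ 0.6444 -0.0357  0.05  ]
side pin_top 0.47 [240.  346.8] [0.6474 0.0567 0.054 ]
side jig 0.74 [304.3 294.4] [ 0.5442 -0.0333  0.    ]
side bobbin 0.58 [341.1 375.1] [ 0.6484 -0.1453  0.012 ]
side jar 0.91 [320.6 442.1] [ 0.7642 -0.1087  0.    ]
side spool 0.62 [237.7 305.3] [0.5866 0.1585 0.    ]
side hammer 0.76 [424.7 368.5] [ 0.6092 -0.2685  0.    ]
1.0
```

View pics/a_top.png

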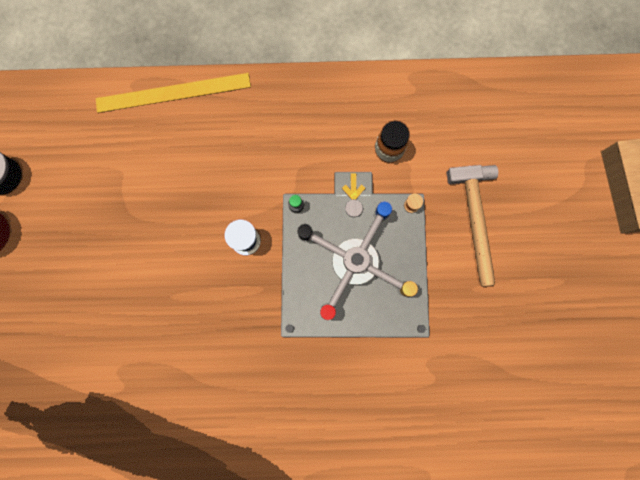

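View pics/a_side.png

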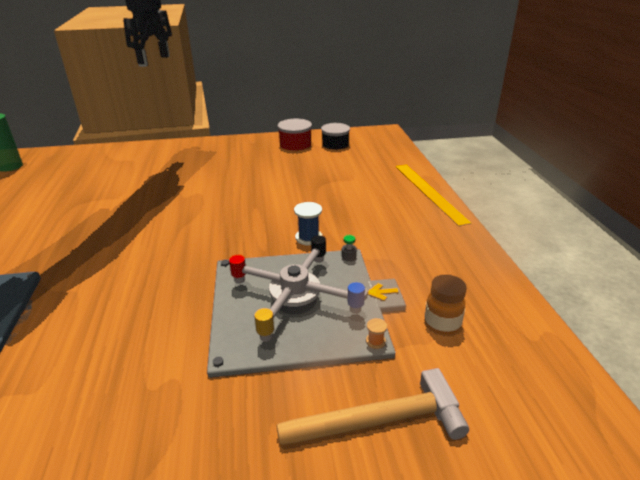

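The top view shows the plate from (282,194) to (428,337). The hub is at (357,261), red at (328,312) to the lower left, blue at (384,210), the anvil at (354,208) and the green pin at (296,203). Next I'll refine the jig yaw and the turret angle.

```bash
cat >> h.py <<'E'
HSV={'red':[(0,150,90),(6,255,255)],'brass':[(20,120,100),(30,255,255)],'blue':[(105,120,80),(125,255,255)],'green':[(50,100,50),(80,255,255)]}
def blobs(im,n='top'):
    hsv=cv2.cvtColor(im,cv2.COLOR_BGR2HSV);out={}
    for k,(a,b) in HSV.items():
        m=cv2.inRange(hsv,np.array(a),np.array(b));m[:185]=0;m[345:]=0;m[:,:275]=0;m[:,435:]=0
        nn,l,st,ce=cv2.connectedComponentsWithStats(m)
        if nn<2: continue
        i=1+np.argmax(st[1:,4]); out[k]=(st[i,4],ce[i][::-1])
    return out
E
python3 - <<'E'
from h import *
im=cv2.imread('pics/a_top.png')
b=blobs(im)
for k,(a,c) in b.items(): print(k,a,c.round(1),atz('top',c,.068 if k!='green' else .054).round(4))
r=bot.trace('top','jig')[0]['region'].astype(np.uint8)
r[185:345,275:435][...]; m=r.copy()
m=cv2.morphologyEx(m,cv2.MORPH_CLOSE,np.ones((25,25)))
cs,_=cv2.findContours(m,0,2);c=max(cs,key=cv2.contourArea)
print(cv2.boundingRect(c))
W=np.array([atz('top',(p[0][1],p[0][0]),.012)[:2] for p in c])
# fit sides
lo,hi=W.min(0),W.max(0);print(lo,hi)
ctr=np.array([.546,-.039])
for ax,sg in((0,-1),(1,1),(1,-1),(0,1)):
    q=W[(np.abs((W-ctr)[:,ax]*sg-.13)<.008)&(np.abs((W-ctr)[:,1-ax])<.115)&((ax!=0)|(sg<0)|(np.abs((W-ctr)[:,1])>.045))]
    if len(q)<5: print(ax,sg,'none');continue
    f=np.polyfit(q[:,1-ax],q[:,ax],1);print(ax,sg,len(q),'slope deg',np.degrees(np.arctan(f[0])).round(2),'at ctr',np.polyval(f,ctr[1-ax]).round(4))
x=cv2.resize(im[180:350,265:445],None,fx=3.4,fy=3.4,interpolation=cv2.INTER_CUBIC);cv2.imwrite('pics/zoom0.png',x)
R=np.array(bot.get_calibration('top')['view']);print(R.round(3),-R[:3,:3].T@R[:3,3])
E
```

```text
red 177 [311.7 327.8] [0.4596 0.0115 0.068 ]
brass 187 [190.7 353.1] [ 0.6634 -0.038   0.068 ]
blue 176 [208.9 383.8] [ 0.6301 -0.0891  0.068 ]
green 120 [200.8 295.1] [0.652  0.0623 0.054 ]
(281, 171, 148, 167)
[ 0.41243949 -0.17099862] [0.71645676 0.09319725]
0 -1 none
1 1 none
1 -1 10 slope deg -1.57 at ctr -0.1675
0 1 none
[[-0.026 -1.    -0.005  0.042]
 [-0.985  0.026 -0.169  0.581]
 [ 0.169  0.    -0.986  0.736]
 [ 0.     0.     0.     1.   ]] [0.4490368  0.02647846 0.82414213]
```

View pics/zoom0.png

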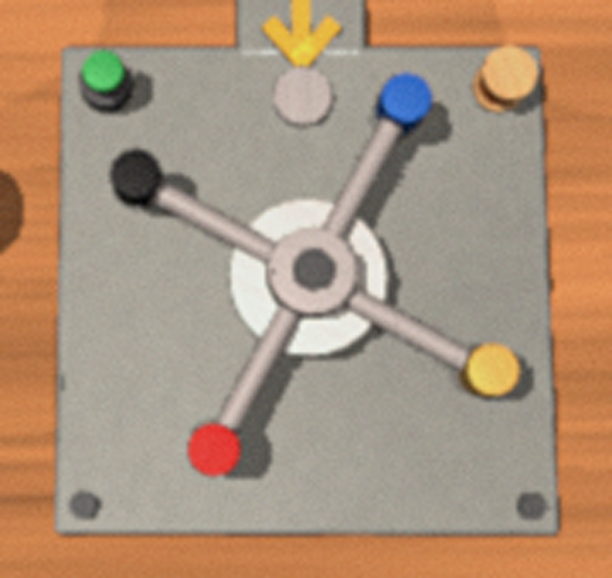

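Run:
```python
from h import *
from scipy.optimize import least_squares
im=cv2.imread('pics/a_top.png')
s=cv2.cvtColor(im,cv2.COLOR_BGR2HSV)
g=((s[...,1]<70)).astype(np.uint8);g[:170]=0;g[340:]=0;g[:,:275]=0;g[:,:]*=1;g[:,435:]=0
g=cv2.morphologyEx(g,cv2.MORPH_OPEN,np.ones((3,3)));g=cv2.morphologyEx(g,cv2.MORPH_CLOSE,np.ones((5,5)))
P={'L':[],'R':[],'B':[],'T':[],'tl':[],'tr':[]}
for r in range(215,330):
    c=np.flatnonzero(g[r]); P['L'].append((r,c[0]-.5));P['R'].append((r,c[-1]+.5))
for c in list(range(290,420)):
    r=np.flatnonzero(g[:,c]);P['B'].append((r[-1]+.5,c))
    if 305<c<328 or 380<c<402: P['T'].append((r[0]-.5,c))
for r in range(177,190):
    c=np.flatnonzero(g[r]);P['tl'].append((r,c[0]-.5));P['tr'].append((r,c[-1]+.5))
W={k:np.array([atz('top',p,.012)[:2] for p in v]) for k,v in P.items()}
def res(x):
    a=x[2];R=np.array([[np.cos(a),-np.sin(a)],[np.sin(a),np.cos(a)]])
    o=[]
    for k,(ax,v) in {'L':(1,.13),'R':(1,-.13),'B':(0,-.13),'T':(0,.13),'tl':(1,.035),'tr':(1,-.035)}.items():
        o.append(((W[k]-x[:2])@R)[:,ax]-v)
    return o
f=least_squares(lambda x:np.concatenate(res(x)),[.546,-.039,0],loss='soft_l1',f_scale=.001)
print(f.x[:2],np.degrees(f.x[2]));print([ (k,np.round([o.mean(),o.std()],4)) for k,o in zip(W,res(f.x))])
# turret via dies (red-blue diameter)
b=blobs(im);A=atz('top',b['red'][1],.068)[:2];B=atz('top',b['blue'][1],.068)[:2];d=A-B
print('red-blue',np.linalg.norm(d),(A+B)/2,np.degrees(np.arctan2(d[1],d[0])))
# anvil, hub dark spot by zoom coords
for nm,(u,v),z in(('anvil',(302,96),.02),('hub',(314,269),.074),('disc',(309,277),.042),('blk',(136,177),.068),('brs',(493,369),.068),('pin',(104,72),.054)):
    print(nm,atz('top',(180+v/3.4,265+u/3.4),z).round(4))
st=bot.state();from scipy.spatial.transform import Rotation as Ro
q=st['eef_rot'];print(Ro.from_quat([q[1],q[2],q[3],q[0]]).as_matrix().round(3),st['tool_pos'])
```

```text
[ 0.54615549 -0.039061  ] -1.562525180538866
[('L', array([-0.001 ,  0.0005])), ('R', array([0.001 , 0.0005])), ('B', array([0.0003, 0.0001])), ('T', array([-0.0021,  0.    ])), ('tl', array([-0.001,  0.   ])), ('tr', array([0.0007, 0.0001]))]
red-blue 0.19795670652243189 [ 0.54485826 -0.03880903] 149.46857412906786
anvil [ 0.6442 -0.0422  0.02  ]
hub [ 0.5444 -0.04    0.074 ]
disc [ 0.5444 -0.0402  0.042 ]
blk [0.5935 0.0459 0.068 ]
brs [ 0.494  -0.1254  0.068 ]
pin [0.6513 0.0615 0.054 ]
[[-0.904  0.428 -0.   ]
 [ 0.428  0.904 -0.   ]
 [ 0.    -0.    -1.   ]] [0.28858922 0.61017651 0.23127472]
```

```bash
cat >> h.py <<'E'
from scipy.spatial.transform import Rotation as Ro
C=np.array([.545,-.0393]);JY=-1.5
def st():
    s=bot.state();q=s['eef_rot'];M=Ro.from_quat([q[1],q[2],q[3],q[0]]).as_matrix()
    return s,np.array(s['tool_pos']),M,np.degrees(np.arctan2(M[1,0],M[0,0]))
def rows(ws):
    s,p,M,y=st();print('clk',round(s['clock'],2),'p',p.round(4),'yaw',y.round(1),'F',np.round(s['contact_force'],1),'op',round(s['opening'],2))
    for x,yy,z,yw in ws:
        d=M.T@(np.array([x,yy,z])-p)*100
        Rt=Ro.from_euler('z',yw,degrees=True).as_matrix()@np.diag([1,-1,-1]);r=np.degrees(Ro.from_matrix(M.T@Rt).as_rotvec())
        print(d.round(2).tolist(),r.round(1).tolist())
def near(ang,r,off,z): # spoke world angle deg, radius, offset on ccw side
    a=np.radians(ang);p=C+r*np.array([np.cos(a),np.sin(a)])+off*np.array([-np.sin(a),np.cos(a)])
    return (*p,z,ang)
E
python3 -c "
from h import *
rows([near(149.5,.062,.034,.2)])"
```

```text
clk 1.05 p [0.2886 0.6102 0.2313] yaw 154.7 F [ 0.2 -0.  -1. ] op 1.0
[-44.47, -50.57, 3.13] [-0.0, -0.0, 5.2]
```

Emit:
{"fn": "apply_moves", "kwargs": {"rows": [-1,-44.5,-50.6,3.1,0,0,5.2,-1,-44.5,-50.6,3.1,0,0,5.2,-1,-44.5,-50.6,3.1,0,0,5.2,-1,-44.5,-50.6,3.1,0,0,5.2,-1,-44.5,-50.6,3.1,0,0,5.2,-1,-44.5,-50.6,3.1,0,0,5.2,-1,-44.5,-50.6,3.1,0,0,5.2,-1,-44.5,-50.6,3.1,0,0,5.2,-1,-44.5,-50.6,3.1,0,0,5.2,-1,-44.5,-50.6,3.1,0,0,5.2]}}

```text
clock: 1.88
tool_pos: [0.4037, 0.2083, 0.2124]
eef_rot: [0.0, 0.263, 0.965, 0.0]
contact_force: [0.9, 0.4, -0.8]
opening: 0.002
```

```bash
python3 -c "
from h import *
rows([near(149.5,.062,.034,.2)])"
```

```text
clk 1.88 p [0.4037 0.2083 0.2124] yaw 149.5 F [ 0.9  0.4 -0.8] op 0.0
[-18.54, -17.56, 1.23] [0.1, 0.0, 0.0]
```

Emit:
{"fn": "apply_moves", "kwargs": {"rows": [-1,-18.5,-17.6,1.2,0,0,0,-1,-18.5,-17.6,1.2,0,0,0,-1,-18.5,-17.6,1.2,0,0,0,-1,-18.5,-17.6,1.2,0,0,0,-1,-18.5,-17.6,1.2,0,0,0,-1,-18.5,-17.6,1.2,0,0,0,-1,-18.5,-17.6,1.2,0,0,0,-1,-18.5,-17.6,1.2,0,0,0]}}

```text
clock: 2.55
tool_pos: [0.4739, -0.0388, 0.2002]
eef_rot: [0.0, 0.266, 0.964, -0.0]
contact_force: [-0.2, 0.0, 0.3]
opening: -0.002
```

```bash
python3 -c "
from h import *
rows([near(149.5,.062,.034,.2),near(149.5,.062,.034,.036),near(149.5,.062,.024,.036)])
grab('side','b')"
```

```text
clk 2.55 p [ 0.4739 -0.0388  0.2002] yaw 149.1 F [-0.2  0.   0.3] op -0.0
[0.05, 0.17, 0.02] [-0.0, 0.1, -0.4]
[0.07, 0.18, 16.42] [-0.0, 0.1, -0.4]
[0.07, 1.18, 16.42] [-0.0, 0.1, -0.4]
```

View pics/b_side.png

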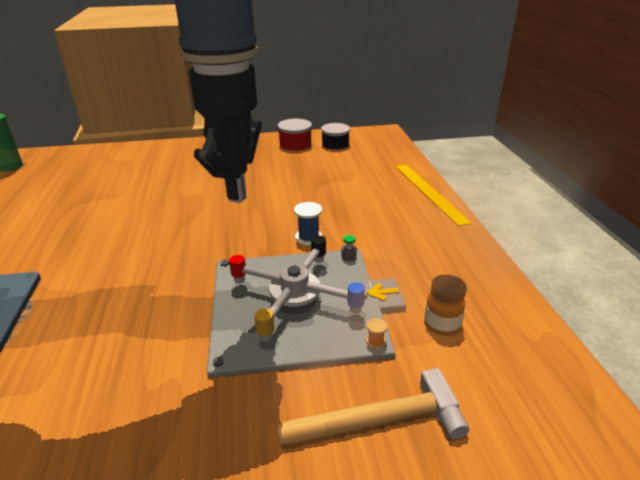

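The shut fingertip, at (236,195) in the side view, hangs over the gap beside the red spoke. I'll lower it.

Emit:
{"fn": "apply_moves", "kwargs": {"rows": [-1,0.1,0.2,4,0,0,0,-1,0.1,0.2,8,0,0,0,-1,0.1,0.2,12,0,0,0,-1,0.1,0.2,14.5,0,0,0,-1,0.1,0.2,16.4,0,0,0,-1,0.1,0.2,16.4,0,0,0]}}

```text
clock: 3.1
tool_pos: [0.4716, -0.031, 0.0332]
eef_rot: [-0.003, 0.262, 0.965, -0.0]
contact_force: [-0.2, 0.4, -0.1]
opening: 0.002
```

```bash
python3 -c "
from h import *
rows([near(a,.062,o,.036) for a,o in [(149.5,.026),(149.5,.02),(146,.018),(141,.018),(136,.018),(131,.018),(126,.018),(121,.018),(116,.018),(111,.018)]])
im,_=grab('top','c');x=cv2.resize(im[180:350,265:445],None,fx=3.4,fy=3.4,interpolation=cv2.INTER_CUBIC);cv2.imwrite('pics/zoom1.png',x)"
```

```text
clk 3.1 p [ 0.4716 -0.031   0.0332] yaw 149.6 F [-0.2  0.4 -0.1] op 0.0
[-0.55, 0.41, -0.28] [-0.1, -0.3, 0.1]
[-0.55, 1.01, -0.28] [-0.1, -0.3, 0.1]
[-0.45, 1.59, -0.28] [-0.1, -0.3, 3.6]
[-0.35, 2.15, -0.28] [-0.1, -0.3, 8.6]
[-0.3, 2.71, -0.28] [-0.1, -0.3, 13.6]
[-0.3, 3.27, -0.28] [-0.2, -0.3, 18.6]
[-0.35, 3.83, -0.28] [-0.2, -0.3, 23.6]
[-0.45, 4.39, -0.29] [-0.2, -0.3, 28.6]
[-0.59, 4.93, -0.29] [-0.2, -0.3, 33.6]
[-0.79, 5.46, -0.29] [-0.2, -0.2, 38.6]
```

View pics/zoom1.png

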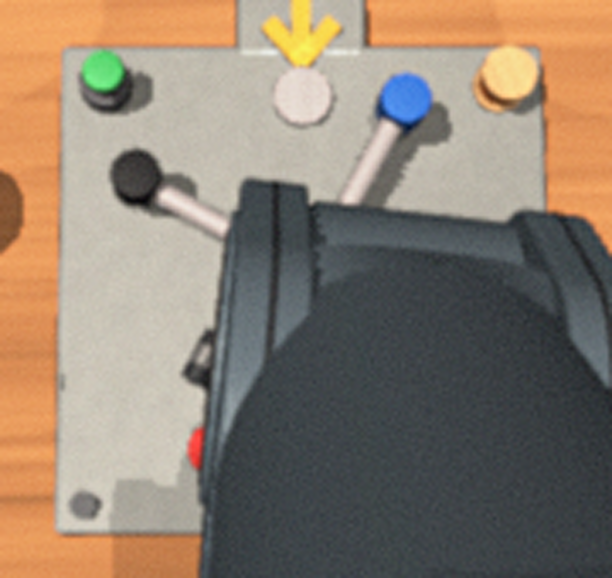

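The arm hides the hub, and red is still at its old place, near zoom (200,448). I'll push in an arc.

Emit:
{"fn": "apply_moves", "kwargs": {"rows": [-1,-0.5,0.4,-0.3,0,0,0,-1,-0.5,1.0,-0.3,0,0,0,-1,-0.45,1.6,-0.3,0,0,3.6,-1,-0.35,2.15,-0.3,0,0,8.6,-1,-0.3,2.7,-0.3,0,0,13.6,-1,-0.3,3.25,-0.3,0,0,18.6,-1,-0.35,3.85,-0.3,0,0,23.6,-1,-0.45,4.4,-0.3,0,0,28.6,-1,-0.6,4.95,-0.3,0,0,33.6,-1,-0.8,5.45,-0.3,0,0,38.6]}}

```text
clock: 3.98
tool_pos: [0.5092, 0.0105, 0.041]
eef_rot: [0.001, 0.569, 0.822, 0.001]
contact_force: [-2.8, -2.6, 1.0]
opening: 0.003
```

```bash
python3 -c "
from h import *
rows([near(111,.062,.018,.036)]+[near(a,.062,.018,.036) for a in range(106,61,-5)])
im,_=grab('top','d')
for k,v in blobs(im).items(): print(k,v[0],atz('top',v[1],.068 if k!='green' else .054).round(4))
x=cv2.resize(im[180:350,265:445],None,fx=3.4,fy=3.4,interpolation=cv2.INTER_CUBIC);cv2.imwrite('pics/zoom2.png',x)"
```

```text
clk 3.98 p [0.5092 0.0105 0.041 ] yaw 110.7 F [-2.8 -2.6  1. ] op 0.0
[0.26, -0.24, 0.5] [0.1, 0.0, -0.3]
[0.4, 0.3, 0.5] [0.1, -0.0, 4.7]
[0.49, 0.86, 0.5] [0.1, -0.0, 9.7]
[0.53, 1.42, 0.5] [0.1, -0.0, 14.7]
[0.52, 1.98, 0.5] [0.1, -0.0, 19.7]
[0.46, 2.54, 0.51] [0.1, -0.0, 24.7]
[0.35, 3.1, 0.51] [0.1, -0.0, 29.7]
[0.2, 3.64, 0.51] [0.1, -0.0, 34.7]
[-0.0, 4.16, 0.51] [0.1, -0.0, 39.7]
[-0.25, 4.67, 0.51] [0.1, -0.1, 44.7]
brass 189 [ 0.6633 -0.0382  0.068 ]
blue 189 [ 0.5764 -0.1324  0.068 ]
green 22 [0.6565 0.0686 0.054 ]
```

View pics/zoom2.png

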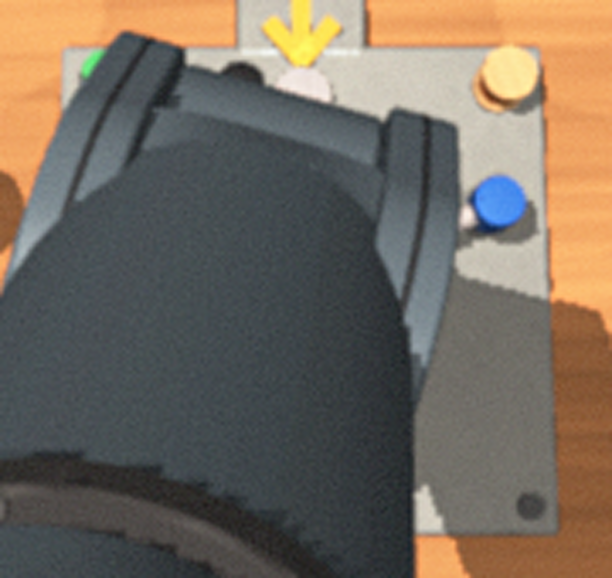

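Blue is now at about -71°, so red is at about 108.6°. The measured contact offset is 18 mm and the force is about 4 N. I'll continue the arc.

Emit:
{"fn": "apply_moves", "kwargs": {"rows": [-1,0.3,0.3,0.2,0,0,4.7,-1,0.4,0.85,0.2,0,0,9.7,-1,0.5,1.4,0.2,0,0,14.7,-1,0.5,2.0,0.2,0,0,19.7,-1,0.45,2.55,0.2,0,0,24.7,-1,0.35,3.1,0.2,0,0,29.7,-1,0.2,3.65,0.2,0,0,34.7,-1,0,4.15,0.2,0,0,39.7,-1,-0.25,4.65,0.2,0,0,44.7]}}

```text
clock: 4.78
tool_pos: [0.5528, 0.0255, 0.0385]
eef_rot: [-0.001, 0.838, 0.546, 0.001]
contact_force: [-2.3, 0.6, 2.1]
opening: -0.0
```

```bash
cat > look.py <<'E'
from h import *
import sys
im,_=grab('top',sys.argv[1])
for k,v in blobs(im).items(): 
    w=atz('top',v[1],.068 if k!='green' else .054);d=w[:2]-C;print(k,v[0],w.round(4),np.linalg.norm(d).round(3),np.degrees(np.arctan2(d[1],d[0])).round(1))
x=cv2.resize(im[180:350,265:445],None,fx=3.4,fy=3.4,interpolation=cv2.INTER_CUBIC);cv2.imwrite(f'pics/z_{sys.argv[1]}.png',x)
E
python3 -c "
from h import *
rows([near(a,.062,.018,.038) for a in range(66,15,-5)])"; python3 look.py e
```

```text
clk 4.78 p [0.5528 0.0255 0.0385] yaw 66.1 F [-2.3  0.6  2.1] op -0.0
[-0.04, 0.12, 0.05] [-0.0, -0.1, 0.1]
[0.09, 0.67, 0.05] [-0.0, -0.1, 5.1]
[0.18, 1.23, 0.05] [-0.0, -0.1, 10.1]
[0.21, 1.79, 0.05] [-0.0, -0.1, 15.1]
[0.2, 2.35, 0.05] [-0.0, -0.1, 20.1]
[0.14, 2.91, 0.05] [-0.0, -0.1, 25.1]
[0.02, 3.47, 0.05] [-0.1, -0.1, 30.1]
[-0.14, 4.01, 0.05] [-0.1, -0.1, 35.1]
[-0.34, 4.53, 0.05] [-0.1, -0.1, 40.1]
[-0.59, 5.03, 0.04] [-0.1, -0.1, 45.1]
[-0.89, 5.51, 0.04] [-0.1, -0.1, 50.1]
brass 18 [ 0.456  -0.0073  0.068 ] 0.095 160.2
blue 184 [ 0.5044 -0.1292  0.068 ] 0.099 -114.3
```

View pics/z_e.png

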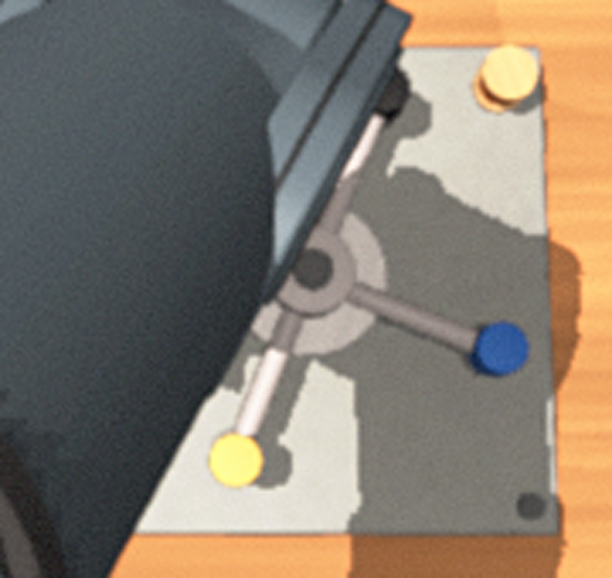

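Blue is at -114°, at zoom (500,348), so red is at about 66°. Continuing.

Emit:
{"fn": "apply_moves", "kwargs": {"rows": [-1,0.1,0.65,0,0,0,5,-1,0.2,1.25,0,0,0,10,-1,0.2,1.8,0,0,0,15,-1,0.2,2.35,0,0,0,20,-1,0.15,2.9,0,0,0,25,-1,0,3.45,0,0,0,30,-1,-0.15,4.0,0,0,0,35,-1,-0.35,4.55,0,0,0,40,-1,-0.6,5.05,0,0,0,45]}}

```text
clock: 5.58
tool_pos: [0.5967, -0.0, 0.0382]
eef_rot: [-0.001, 0.983, 0.185, 0.001]
contact_force: [-2.8, 3.1, 2.4]
opening: 0.0
```

```bash
python3 -c "
from h import *
rows([near(a,.062,.018,.038) for a in (21,16,11,8,6,4,2)])"; python3 look.py f
```

```text
clk 5.58 p [ 0.5967 -0.      0.0382] yaw 21.3 F [-2.8  3.1  2.4] op 0.0
[-0.03, 0.01, 0.02] [-0.1, -0.1, 0.3]
[0.1, 0.56, 0.01] [-0.1, -0.1, 5.3]
[0.18, 1.12, 0.01] [-0.2, -0.1, 10.3]
[0.21, 1.46, 0.01] [-0.2, -0.1, 13.3]
[0.22, 1.68, 0.01] [-0.2, -0.1, 15.3]
[0.22, 1.91, 0.01] [-0.2, -0.1, 17.3]
[0.21, 2.13, 0.01] [-0.2, -0.1, 19.3]
brass 116 [0.5118 0.0538 0.068 ] 0.099 109.6
blue 185 [ 0.4508 -0.0704  0.068 ] 0.099 -161.7
```

View pics/z_f.png

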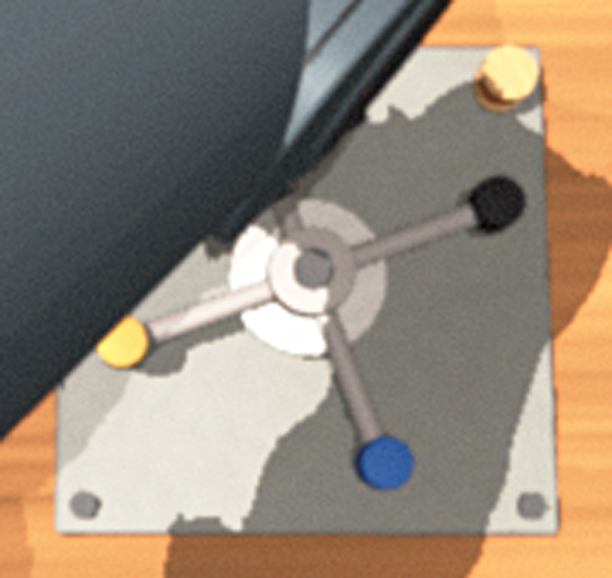

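Red is at about 18°, with blue at zoom (385,462). I'll approach slowly to just short of the target and measure again.

Emit:
{"fn": "apply_moves", "kwargs": {"rows": [-1,0.1,0.3,0,0,0,3,-1,0.1,0.55,0,0,0,5.3,-1,0.15,0.85,0,0,0,8,-1,0.2,1.1,0,0,0,10.3,-1,0.2,1.3,0,0,0,12,-1,0.2,1.45,0,0,0,13.3,-1,0.2,1.55,0,0,0,14.3,-1,0.2,1.55,0,0,0,14.3,-1,0.2,1.55,0,0,0,14.3]}}

```text
clock: 6.38
tool_pos: [0.604, -0.0155, 0.0373]
eef_rot: [-0.0, 0.998, 0.061, 0.0]
contact_force: [0.5, 3.7, 1.6]
opening: 0.002
```

```bash
python3 -c "
from h import *
rows([near(a,.062,.018,.038) for a in (6,4,3,2,1,0,-1)])"; python3 look.py g
```

```text
clk 6.38 p [ 0.604  -0.0155  0.0373] yaw 7.0 F [0.5 3.7 1.6] op 0.0
[0.09, -0.04, -0.07] [-0.0, -0.0, 1.0]
[0.14, 0.17, -0.07] [-0.0, -0.0, 3.0]
[0.17, 0.28, -0.07] [-0.0, -0.0, 4.0]
[0.19, 0.4, -0.07] [-0.0, -0.0, 5.0]
[0.21, 0.51, -0.07] [-0.0, -0.0, 6.0]
[0.23, 0.62, -0.07] [-0.0, -0.0, 7.0]
[0.25, 0.73, -0.07] [-0.0, -0.0, 8.0]
blue 180 [ 0.4459 -0.0432  0.068 ] 0.099 -177.7
```

View pics/z_g.png

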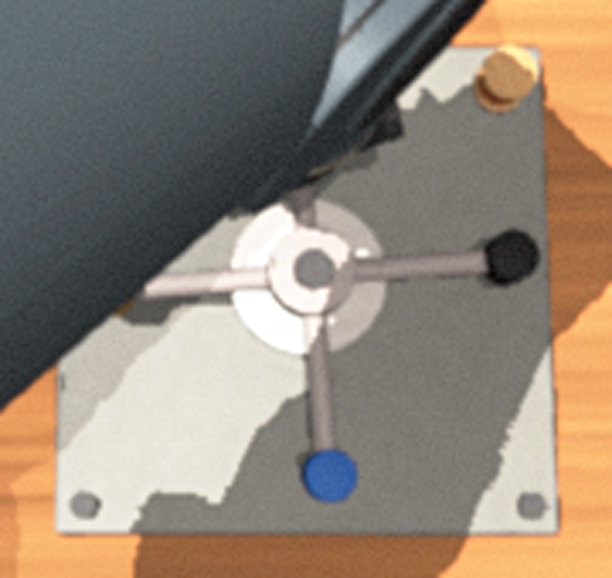

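Red is at about 2.3° and the target is about -1.5°. I'll push about 3.5 mm more, then back off sideways, rise and check.

Emit:
{"fn": "apply_moves", "kwargs": {"rows": [-1,0.1,0.15,0,0,0,1.5,-1,0.1,0.25,0,0,0,2.5,-1,0.15,0.35,0,0,0,3.5,-1,0.15,0.35,0,0,0,3.5,-1,0.15,0.35,0,0,0,3.5,-1,0.15,-0.6,0,0,0,3.5,-1,0.15,-1.5,0,0,0,3.5,-1,0.15,-1.5,-3,0,0,3.5,-1,0.15,-1.5,-7,0,0,3.5,-1,0.15,-1.5,-11,0,0,3.5]}}

```text
clock: 7.27
tool_pos: [0.6024, 0.0004, 0.1475]
eef_rot: [0.0, 1.0, 0.03, -0.001]
contact_force: [1.6, 0.6, 0.1]
opening: 0.003
```

```bash
python3 look.py i;python3 -c "
from h import *
rows([(.50,.21,.2,5)])"
```

```text
brass 17 [0.5406 0.0543 0.068 ] 0.094 92.7
blue 178 [ 0.4457 -0.0368  0.068 ] 0.099 178.6
clk 7.32 p [ 0.6058 -0.0015  0.1558] yaw 3.4 F [ 3.9 -2.1  5.4] op 0.0
[-9.29, -21.73, -4.54] [0.1, -0.4, -1.6]
```

View pics/z_i.png

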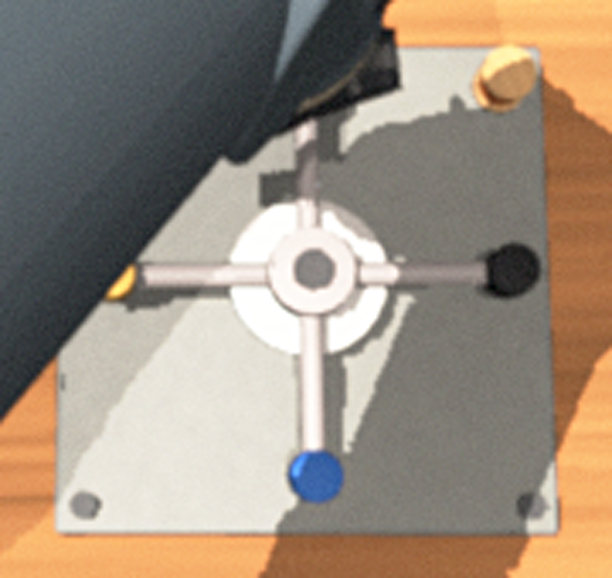

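Blue is at 178.6°, so red is at about -1.4°. I'll move the arm aside for a clear view before pressing the pin.

Emit:
{"fn": "apply_moves", "kwargs": {"rows": [-1,-5,-8,-5,0,0,0,-1,-9,-22,-5,0,0,0,-1,-9,-22,-5,0,0,0,-1,-9,-22,-5,0,0,0,-1,-9,-30,-5,0,0,0,-1,-9,-30,-5,0,0,0,-1,-9,-30,-5,0,0,0,-1,-9,-30,-5,0,0,0,-1,-9,-30,-5,0,0,0]}}

```text
clock: 8.07
tool_pos: [0.493, 0.3022, 0.196]
eef_rot: [-0.001, 0.999, 0.035, -0.001]
contact_force: [0.4, 0.5, -0.3]
opening: -0.004
```

```bash
python3 look.py j;python3 -c "
from h import *
im=cv2.imread('pics/j_top.png');b=blobs(im);A=atz('top',b['red'][1],.068)[:2];B=atz('top',b['blue'][1],.068)[:2];d=A-B
print(np.linalg.norm(d),(A+B)/2,np.degrees(np.arctan2(d[1],d[0])))
for n in('side',):
  grab(n,'j')
rows([(.652,.0623,.12,5),(.652,.0623,.06,5)])"
```

```text
red 165 [ 0.6437 -0.0401  0.068 ] 0.099 -0.5
brass 169 [0.5463 0.0609 0.068 ] 0.1 89.3
blue 188 [ 0.4457 -0.0371  0.068 ] 0.099 178.7
green 118 [0.6521 0.0624 0.054 ] 0.148 43.5
0.19799991188155214 [ 0.54468904 -0.03860134] -0.8714548545564784
clk 8.17 p [0.4948 0.2954 0.1967] yaw 3.6 F [-0.5 -0.6 -0.7] op -0.0
[14.22, 24.25, 7.69] [0.0, 0.0, -1.4]
[14.22, 24.24, 13.69] [0.0, 0.0, -1.4]
```

View pics/z_j.png

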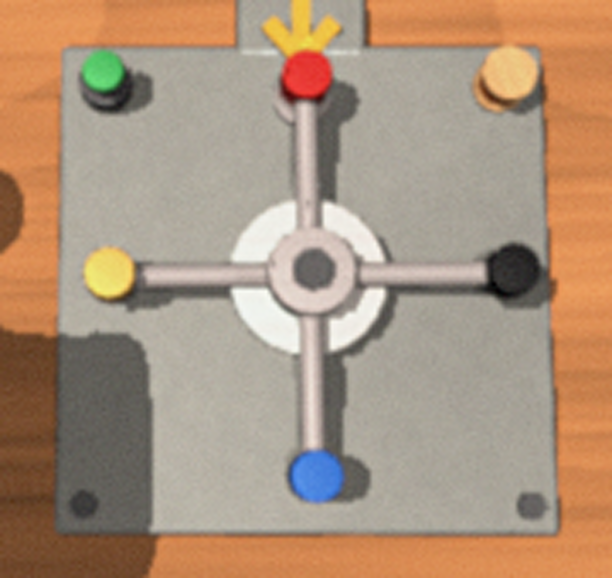

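View pics/j_side.png

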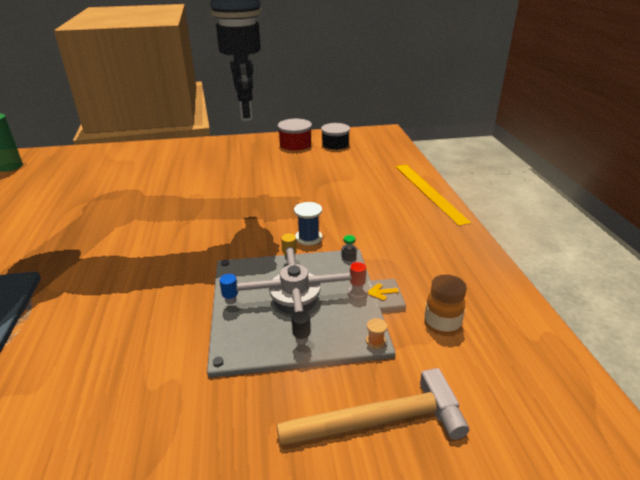

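Red at zoom (307,75) covers the anvil in front of the arrow. Measured spoke yaw is -0.9°, against -1.3 to -1.6° for the jig, so it is within about 0.6° (1 mm). The pin is still up. Now I'll press it.

Emit:
{"fn": "apply_moves", "kwargs": {"rows": [-1,14.2,24.2,7.7,0,0,0,-1,14.2,24.2,7.7,0,0,0,-1,14.2,24.2,7.7,0,0,0,-1,14.2,24.2,7.7,0,0,0,-1,14.2,24.2,7.7,0,0,0,-1,14.2,24.2,7.7,0,0,0,-1,14.2,24.2,7.7,0,0,0,-1,14.2,24.2,7.7,0,0,0,-1,14.2,24.2,7.7,0,0,0,-1,14.2,24.2,7.7,0,0,0]}}

```text
clock: 9.0
tool_pos: [0.6516, 0.0589, 0.1201]
eef_rot: [0.0, 1.0, 0.028, -0.0]
contact_force: [0.5, 0.5, 0.5]
opening: -0.001
```

```bash
python3 -c "
from h import *
grab('side','k')
rows([(.652,.0623,.06,5),(.652,.0623,.042,5)])"
```

```text
clk 9.05 p [0.6515 0.0604 0.1202] yaw 3.4 F [-0.1  0.3 -0.9] op 0.0
[0.06, -0.19, 6.02] [-0.0, 0.0, -1.6]
[0.06, -0.19, 7.82] [-0.0, 0.0, -1.6]
```

View pics/k_side.png

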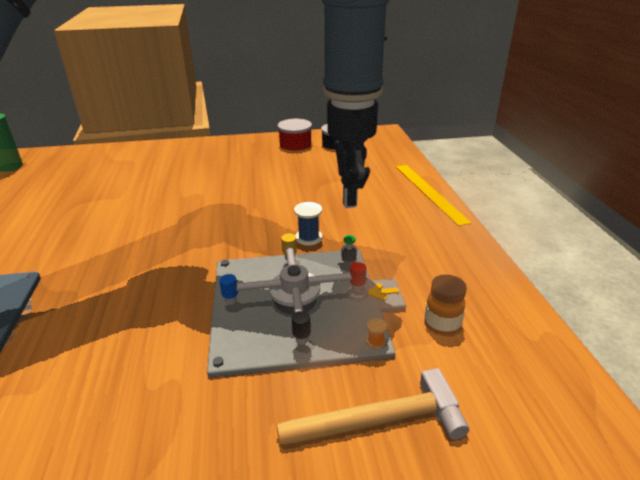

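The tip at (350,203) is straight above the green head at (349,240). I'll lower to just above the stop, slowly.

Emit:
{"fn": "apply_moves", "kwargs": {"rows": [-1,0,-0.1,3,0,0,0,-1,0,-0.1,5,0,0,0,-1,0,-0.1,5.8,0,0,0,-1,0,-0.1,6.3,0,0,0,-1,0,-0.1,6.6,0,0,0,-1,0,-0.1,6.9,0,0,0,-1,0,-0.1,7.2,0,0,0,-1,0,-0.1,7.5,0,0,0,-1,0,-0.1,7.6,0,0,0]}}

```text
clock: 9.8
tool_pos: [0.6522, 0.0618, 0.0444]
eef_rot: [-0.0, 1.0, 0.03, 0.0]
contact_force: [-1.0, 2.0, 3.7]
opening: -0.0
```

```bash
python3 -c "
from h import *
grab('side','l')
rows([(.652,.0623,.042,5)])"
```

```text
clk 9.85 p [0.6521 0.0617 0.0443] yaw 3.4 F [-0.9  1.2  0.8] op 0.0
[-0.01, -0.06, 0.23] [-0.0, -0.0, -1.6]
```

Emit:
{"fn": "apply_moves", "kwargs": {"rows": [-1,0,0,0.1,0,0,0,-1,0,0,0.2,0,0,0,-1,0,0,0.3,0,0,0,-1,0,0,0.3,0,0,0]}}

```text
clock: 10.18
tool_pos: [0.6523, 0.0615, 0.0421]
eef_rot: [-0.0, 1.0, 0.03, 0.001]
contact_force: [-2.5, 3.3, 11.8]
opening: 0.0
```

Emit:
{"fn": "apply_moves", "kwargs": {"rows": [-1,0,0,0.1,0,0,0,-1,0,0,0.15,0,0,0,-1,0,0,0.15,0,0,0]}}

```text
clock: 10.43
tool_pos: [0.6525, 0.0614, 0.042]
eef_rot: [-0.001, 1.0, 0.03, 0.001]
contact_force: [-7.0, 4.9, 24.7]
opening: -0.001
```

The tip is against the stop: z = 0.042 with 25 N and no more travel. I'll lift straight up and clear.

Emit:
{"fn": "apply_moves", "kwargs": {"rows": [-1,0,0,-0.5,0,0,0,-1,0,0,-2,0,0,0,-1,0,0,-5,0,0,0,-1,0,0,-9,0,0,0,-1,0,0,-13,0,0,0,-1,0,0,-16,0,0,0,-1,-10,-12,-16,0,0,0,-1,-15,-24,-16,0,0,0,-1,-15,-24,-16,0,0,0,-1,-15,-24,-16,0,0,0]}}

```text
clock: 11.27
tool_pos: [0.5524, 0.1957, 0.2005]
eef_rot: [0.0, 1.0, 0.029, 0.0]
contact_force: [1.0, 1.7, 0.4]
opening: -0.0
```

Emit:
{"fn": "apply_moves", "kwargs": {"rows": [-1,0,-8,0,0,0,0,-1,0,-8,0,0,0,0,-1,0,-8,0,0,0,0,-1,0,-8,0,0,0,0,-1,0,-8,0,0,0,0,-1,0,-8,0,0,0,0]}}

```text
clock: 11.77
tool_pos: [0.5491, 0.2733, 0.2002]
eef_rot: [0.0, 1.0, 0.028, 0.0]
contact_force: [-0.1, 0.7, -0.2]
opening: -0.002
```

```bash
python3 look.py m;python3 -c "
from h import *
im=cv2.imread('pics/m_top.png');b=blobs(im);A=atz('top',b['red'][1],.068)[:2];B=atz('top',b['blue'][1],.068)[:2];d=A-B
print(np.degrees(np.arctan2(d[1],d[0])),'green@.042',atz('top',b['green'][1],.042))
im2,_=grab('side','m');a=cv2.imread('pics/j_side.png')
f=lambda i:cv2.resize(i[215:295,310:400],None,fx=4.4,fy=4.4,interpolation=cv2.INTER_CUBIC)
cv2.imwrite('pics/cmp.png',np.hstack([f(a),f(im2)]))
for n,z in(('bobbin',.012),('jar',0),('spool',0),('hammer',0)):
  for c in('top',):
    for r in bot.pinpoint(c,n)[:1]: print(n,atz(c,r['position'],z).round(4))
rows([])"
```

```text
red 166 [ 0.6436 -0.04    0.068 ] 0.099 -0.4
brass 154 [ 0.6655 -0.0384  0.068 ] 0.12 0.4
blue 188 [ 0.4457 -0.0371  0.068 ] 0.099 178.7
green 114 [0.649  0.0617 0.054 ] 0.145 44.2
-0.845095899765742 green@.042 [0.65211427 0.06227024 0.042     ]
bobbin [ 0.6497 -0.1503  0.012 ]
jar [ 0.7621 -0.1148 -0.    ]
spool [0.5972 0.1578 0.    ]
hammer [ 0.6119 -0.261   0.    ]
clk 12.07 p [0.5489 0.2744 0.1998] yaw 3.3 F [-0.3  0.2  0.3] op 0.0
```

View pics/cmp.png

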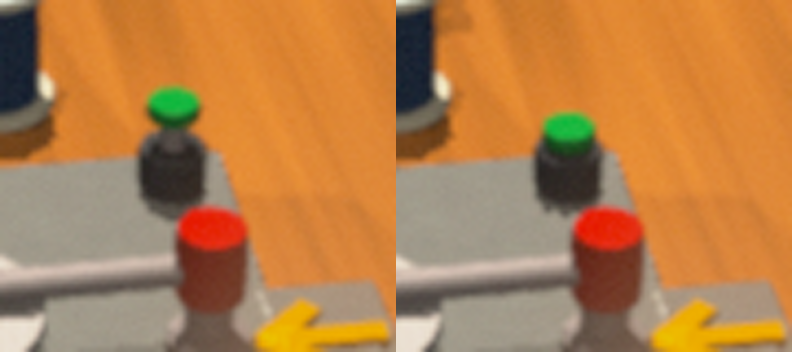

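View pics/z_m.png

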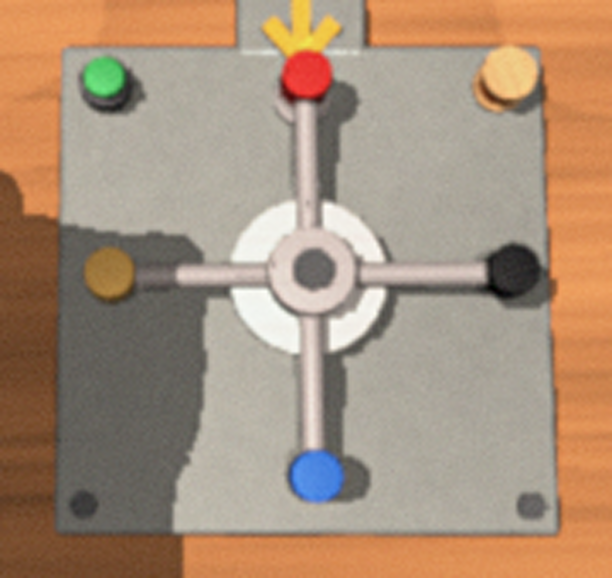

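The pin head now sits just above its collar, with red at zoom (307,75) over the anvil. The bobbin, jar and spool look unmoved. Handing in.

```bash
python3 -c "
from rig import bot
print(bot.finish_job())"
```

```text
the job is handed in; nothing more can be done
None
```

The red die stands over the anvil and the green pin is fully down. I handed the job in at about 12 s.

- **Turret:** I pushed the red spoke clockwise through about 150° with the shut fingertips. In the last picture the red–blue line is at -0.85°. The jig's direction came out between -1.2° and -1.6° depending on the method, so the turret is within about 0.7° (roughly 1 mm at the die).
- **Pin:** I pressed it only after checking the turret. The tip stopped at 42 mm height with 25 N on it and no more travel. The side view shows the head just above its collar, and its position in the top view fits a 42 mm height.
- **Other checks:** The turret did not move during the press. Readings for the jar, spool and hammer agree to about 5 mm with those at the start. The bobbin's network reading was 7 mm off its first one, but it sits at the same place in both pictures, so I put that down to detector noise. The arm ended well clear, touching nothing.

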